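Index the stop turret and push the piston row up to it

TASK

Change the stop unit over to its longest stop: click the ribbed index wheel under the swarf hood on by its ridges until the longest of the eight stop screws stands lowest, in line with the pistons, and let it rest in that click. Then push the three pistons along the low fence as one straight row until the first one rests against that screw, all three upright, touching one another and against the fence. Do not knock over the oil can, and leave the cold chisel and the adjustable spanner beside the unit lying where they are.

Things in the scene. Friction and masses are not known exactly. Their poses are not given: they have to be found in the camera images.
- index_wheel (a joint): Angle of wheel, shaft and turret, which turn as one, endlessly. 0 (or whole turns) = longest stop screw lowest, in line with the pistons. Positive = the side facing the robot rolls up and away. Eight clicks pi/4 apart: a spring detent holds each and pulls on into the next once past half-way, about 4 to 8 N at a ridge. Starts two or three clicks below 0, so rolling up is the short way.
- wheel_centre (a point): Centre of the ribbed wheel, right end of the unit, 76 mm above the bench. Axes of the unit: y along the wheel's axle to turret and pistons, x away from the robot, z up. Wheel 34 mm wide: drum of radius 44 mm, eight ridges 8 mm thick out to radius 63 mm. In each click one ridge points to -x, one to -x and up at 45 degrees, one up. A block 110 mm high stands from y +28 mm; the -y side is free.
- hood_edge (a point): Lower front edge of the sheet-metal swarf hood, straight above the wheel's middle plane; axes as wheel_centre, 25 mm before and 91 mm above the wheel's centre. The hood runs from here 91 mm back to an upright back sheet, 30 mm to -y and 106 mm to +y, with a lip 13 mm up. Below it the wheel is reached from the front with the tool tilted some 30 to 50 degrees, pointing down and away from the robot.
- long_stop_tip (a point): Centre of the flat tip of the longest stop screw on the turret disc (12 mm diameter, 62 mm long, points to +y of the unit; the seven others are 18 to 36 mm long). It goes round the axis at 42 mm radius.
- station (a point): Fixed point where the tip of the longest stop belongs: straight under the axle, 34 mm above the bench, in line with the row; axes as wheel_centre. A piston that touches the screw has its centre 27 mm to +y of here; one that touches the fence has its centre at x = 0 of here. The unit's bed is 10 mm thick, x -46 to +46 mm, to y +258 mm of here. The row is open on the robot's side (-x).
- fence_face (a point): Middle of the top front edge of the low straight fence behind the pistons, 28 mm above the bench (18 mm above the bed); axes as wheel_centre. The fence is 12 mm thick and 245 mm long along y; its face towards the pistons lies 27.5 mm behind (x) the station.
- piston_1_mid (a point): Centre of the piston nearest the turret: upright plain aluminium piston, 54 mm diameter, 52 mm high, about 0.16 kg, standing on the bed (centre 36 mm above the bench). At first the three stand 4 to 20 mm apart and up to 9 mm off the fence.
- piston_2_mid (a point): Centre of the middle piston, same kind.
- piston_3_mid (a point): Centre of the last piston, farthest from the turret, same kind.
- oil_can: Red oil can with a thin spout, 68x76x187 mm, standing behind and right of the unit; origin at its underside, z up.
- cold_chisel: Plain steel cold chisel, 24x183x20 mm, lying to the right of the unit, roughly along x; origin at its underside.
- adjustable_spanner: Black adjustable spanner, 57x200x13 mm, lying on the bench to the left of the unit; origin at its underside.

How it is judged:
On the way, in this order (a step that is already met when the one before it is completed fails the run):
1. the turret rests in the click in which the longest stop stands lowest, in line with the pistons (distance between long_stop_tip and station below 0.005 m and velocity of joint index_wheel between -0.2 and 0.2 rad/s), for 0.3 s.
2. after that, the row is pushed up until the first piston rests against the stop (y of piston_1_mid in the frame of station below 0.03 m and distance between long_stop_tip and station below 0.005 m), for 0.2 s.
At the end, for the whole second after the job is handed in: The longest stop stands lowest, its tip within 5 mm of the station; the first piston rests against it (within 3 mm), each piston within 3 mm of its neighbour and within 4 mm of the fence, all upright on the bed and at rest (all of step 2 and y of piston_1_mid in the frame of station above 0.023 m and horizontal distance between piston_1_mid and piston_2_mid below 0.057 m and horizontal distance between piston_2_mid and piston_3_mid below 0.057 m and x of each of piston_1_mid, piston_2_mid, piston_3_mid in the frame of station above -0.004 m and angle between each of piston_1_mid, piston_2_mid, piston_3_mid's own z axis and vertical below 0.1 rad and z of each of piston_1_mid, piston_2_mid, piston_3_mid in the frame of station below 0.006 m and linear speed of each of piston_1, piston_2, piston_3 below 0.02 m/s); the robot touches nothing.
It fails at once if a piston is knocked over (angle between any of piston_1_mid, piston_2_mid, piston_3_mid's own z axis and vertical above 0.6 rad).
It fails at once if the oil can is knocked over (angle between oil_can's own z axis and vertical above 0.6 rad).
It fails at once if the cold chisel or the adjustable spanner is moved by more than 40 mm (distance of any of cold_chisel, adjustable_spanner from where it was at the start of the episode above 0.04 m).
It also fails if it takes over 72 s, if anything falls off the work surface, if the arm or the gripper's body presses on something with over 40 N, if the wrist force passes 120 N, or if a joint passes its speed limit or range.

ROBOT

A 6-joint arm with a two-finger parallel gripper is mounted at the origin on a cart in front of the work surface, level with it; the furniture and walls round the work are solid. World frame = base frame: x ahead of the robot, y to its left, z up, the work surface at z = 0. Lengths are in m, angles in rad, forces in N, time in s.
With the tool pointing down it reaches from about 0.325 to 0.775 m from the base axis. Payload 5.5 kg.
Tool frame: the origin (TCP) lies midway between the tips of the shut fingers; the grasp point (between the pads) lies 19 mm behind it (robot.grip_depth is the distance from the TCP to the grasp point, in m); z points along the fingers, y is the line along which they close (so a half turn about z gives the same grasp; the last joint's range is limited). The gripper opens to 85 mm and grips with 20 to 120 N. Pads are 22 mm wide; open, the fingers measure 114 mm over their backs; the gripper's body (76 mm by 85 mm) begins 54 mm behind the grasp point. The pads swing forward as they close: fully open they stand 13 mm farther back than shut.
Start: joints at [-1.405, 0.091, 1.231, -0, 1.82, -0.057], TCP at [0.133, -0.585, 0.231] pointing down, gripper open.
Joint ranges: [-2.87, 2.87], [-0.86, 2.18], [0.17, 2.46], [-1.51, 4.65], [0.06, 2.69], [-2.65, 2.65]. Speed limits (rad/s): [2.57, 2.57, 3.01, 3.14, 3.14, 3.14].

INTERFACE

Orientations are given as [roll, pitch, yaw] about the fixed x, y, z axes, in that order (R = Rz(yaw) Ry(pitch) Rx(roll)).
In Python, from cell import robot, optics, find_in, silhouettes, tip_of gives the robot as it stands.
- The arm moves only by the tool jog_arm, never from a script. Its argument "commands" is a list of rows, each a list of 3 entries, a list of its own where there are three numbers: the shift along the tool's x, y, z in m, then the turn, a rotation vector about the tool's x, y, z in degrees, then the opening in per cent of the stroke, from 0 (shut) to 100 (fully open). In form: [[[dx, dy, dz], [ax, ay, az], grip], ...]. A call has exactly 8 rows; each row shifts and turns the commanded pose from where the row before left it, along the tool's axes as they then stand; what a row does not reach is not made up. A row lasts 1/10 s, in which the tool goes at most 50 mm and 8.59 degrees, less where a joint would pass 70% of its speed; a pose out of reach is approached as far as the arm can. A call is refused whole if a number of a shift passes 0.05 or a number of a turn 8.59, either way. A call with a gripper value outside its range is refused whole. The fingers move at their own pace and stop on an object; "grip_force" is the grip in N (left out, the last holds). Time passes only in rows, so rows that do not move let the fingers close, or fill a call up. It gives the time, the measured TCP pose, the force, the opening and the grip force at its end, in the units of the state.
- robot.get_state(): the state, without advancing time (a new reading comes with each control period).
- optics.get_image(name): name is "scene" or "top"; returns a dict with "img" (420x560x3 uint8, blue, green, red), "depth" (420x560 float32, m along the optical axis (not along the pixel's ray), 0 where there is no reading), "fovy" (degrees; the focal length in pixels is half the picture's height over the tangent of half this angle, whatever the lens; pixels are square), "cx", "cy" (the principal point, pixels), "R" (3x3) and "t" (3): a world point X has camera coordinates R X + t. Camera axes: x right, y down, z forward; pixel columns grow to the right and rows downward; lengths in m; the calibration is good to about 2 mm. A picture is of the moment at which its call begins.
- robot.close_job(): hands the job in; it is judged then, once.
Trained networks look in a picture, given as the dict that the camera call returned (one of the last four; its "shot" number tells which), for a name from the list of things; names that differ only in an ending like _2 or _b are one class to them, and where a whole thing is asked for, a point or a joint stands for the part that bears it (a point fixed in the world has none). Each returns a list of dicts, best first, with "p" (0 to 1); they miss things now and then, are a little off and sometimes report something else, mostly with a low value. They report only what shows in the picture. A call takes as long as a camera call.
- find_in(picture, query): "box" ([centre column, centre row, width, height] in pixels, round what is visible of it).
- silhouettes(picture, query): "mask" (420x560 bool, what is visible of it) and "box" ([centre column, centre row, width, height] in pixels, round what is visible of it).
- tip_of(picture, query): "xy" ([column, row] in pixels: a listed point, or the origin of a listed thing).
The state is a dict: "clock": time; "joint_pos": joint angles; "joint_vel": joint speeds; "effort": joint torques, N m; "tcp_pos": TCP position; "eef_rot": TCP orientation; "contact_force": force on the tool from outside, world axes, zero at the start; "torque": the same for the moment, N m; "grip_width": opening from 0.0 (shut) to 1.0 (fully open); "grip_force": force on a finger pad.
Only numpy, scipy, OpenCV 4.12 (cv2) and the standard library are available. Lean on these libraries where they do the work, as an engineer would, in place of code of your own. Each camera call takes 0.05 s, during which the arm holds its last target. There are 200 camera calls.

## Working session

There is one attempt and no reset: what is moved stays moved. The work goes in short steps, Python scripts to look and compute and a tool call to move; the robot and the scene stay as the last step left them, time stands still between calls to the robot, and variables do not carry over. Pictures are saved under pics/ and viewed, at most 10 in all, crops included, and the job is handed in when it is done.

Besides the shell and the picture viewer there is one more tool, called after "Call:" as a command line: name --argument value ..., lists and objects as JSON in quotes. jog_arm: Moves the arm, as the interface text tells. Its arguments: {"type":"object","properties":{"commands":{"type":"array","items":{"type":"array"}},"grip_force":{"type":"number"}},"required":["commands"]}

```bash
ls; mkdir -p pics; cat > h.py <<'E'
import numpy as np, cv2
from cell import robot, optics, find_in, silhouettes, tip_of
def f(p): return 210/np.tan(np.radians(p["fovy"]/2))
def world(p,c,r,d=None):
    if d is None:
        w=p["depth"][max(0,int(r)-1):int(r)+2,max(0,int(c)-1):int(c)+2]; w=w[w>0]; d=np.median(w) if w.size else np.nan
    X=np.array([(c-p["cx"])*d/f(p),(r-p["cy"])*d/f(p),d]); return p["R"].T@(X-p["t"])
def atz(p,c,r,z):
    v=p["R"].T@np.array([(c-p["cx"])/f(p),(r-p["cy"])/f(p),1]); o=-p["R"].T@p["t"]; return o+v*(z-o[2])/v[2]
def pix(p,X):
    q=p["R"]@np.array(X)+p["t"]; return np.array([p["cx"]+f(p)*q[0]/q[2],p["cy"]+f(p)*q[1]/q[2]])
Z=dict(wheel_centre=.076,hood_edge=.167,long_stop_tip=None,station=.034,fence_face=.028,piston_1_mid=.036,oil_can=0,cold_chisel=0,adjustable_spanner=0)
E
cat > a.py <<'E'
from h import *
np.set_printoptions(precision=4,suppress=True)
for n in ("scene","top"):
    p=optics.get_image(n); cv2.imwrite(f"pics/{n}0.png",p["img"])
    print(n,"cam",-p["R"].T@p["t"])
    for q,z in Z.items():
        for d in tip_of(p,q)[:3 if 'piston' in q else 1]:
            c,r=d["xy"]; print(q,round(d["p"],2),np.round(d["xy"],1),"atz",atz(p,c,r,z) if z is not None else '',"depth",world(p,c,r))
print(robot.get_state())
E
python3 a.py
```

```text
pics
scene cam [-0.247  -0.8247  1.3227]
wheel_centre 0.63 [314.8 254.1] atz [ 0.5271 -0.1653  0.076 ] depth [ 0.5027 -0.1861  0.1153]
hood_edge 0.78 [311.3 240.6] atz [ 0.4989 -0.1703  0.167 ] depth [ 0.4943 -0.1743  0.1741]
long_stop_tip 0.74 [284.7 221. ] atz  depth [ 0.5288 -0.0235  0.1112]
station 0.64 [276.5 240.2] atz [ 0.4999 -0.0179  0.034 ] depth [ 0.5137 -0.0029  0.0101]
fence_face 0.93 [255.5 218. ] atz [0.5161 0.1081 0.028 ] depth [0.5168 0.1089 0.0268]
piston_1_mid 0.81 [259.1 229.3] atz [0.487 0.055 0.036] depth [0.4724 0.0375 0.0616]
piston_1_mid 0.58 [253.  216.5] atz [0.5095 0.1133 0.036 ] depth [0.5143 0.1192 0.0279]
oil_can 0.85 [392.9 278.9] atz [ 0.6895 -0.3616 -0.    ] depth [ 0.6511 -0.3806  0.0543]
cold_chisel 0.66 [344.1 308.3] atz [ 0.4923 -0.333   0.    ] depth [ 0.153  -0.5586  0.607 ]
adjustable_spanner 0.86 [192. 197.] atz [0.4267 0.3601 0.    ] depth [0.4218 0.3514 0.0096]
top cam [ 0.4701 -0.0159  1.3763]
wheel_centre 0.9 [346.4 220.2] atz [ 0.5098 -0.1714  0.076 ] depth [ 0.5068 -0.1599  0.1718]
hood_edge 0.96 [355.9 226.9] atz [ 0.4917 -0.1832  0.16
[... 517 characters left out ...]
[ 0.6663 -0.3364  0.0679]
cold_chisel 0.66 [405.7 225. ] atz [ 0.5029 -0.3401  0.    ] depth [ 0.5028 -0.3397  0.0017]
adjustable_spanner 0.61 [153.8 249.2] atz [0.4221 0.3357 0.    ] depth [0.4224 0.3337 0.0078]
{'clock': 1.0, 'joint_pos': array([-1.4047,  0.0911,  1.2307,  0.    ,  1.8198, -0.0567]), 'joint_vel': array([ 0.002 ,  0.0003,  0.0003,  0.0018,  0.0006, -0.0001]), 'effort': array([  0.0016, -45.8481, -41.8105,   0.0001,   0.0009,  -0.    ]), 'tcp_pos': array([ 0.1326, -0.5852,  0.2313]), 'eef_rot': array([ 3.1416, -0.    ,  0.2228]), 'contact_force': array([ 0.267 , -0.027 , -0.4102]), 'torque': array([0.0066, 0.0406, 0.0008]), 'grip_force': 0.0, 'grip_width': 1.002506253293951}
```

```bash
python3 - <<'E'
import cv2,numpy as np
a=cv2.imread("pics/scene0.png")[170:320,170:430]; b=cv2.imread("pics/top0.png")[150:290,120:450]
a=cv2.resize(a,None,fx=3,fy=3,interpolation=cv2.INTER_CUBIC); b=cv2.resize(b,None,fx=2.4,fy=2.4,interpolation=cv2.INTER_CUBIC)
cv2.imwrite("pics/a.png",a); cv2.imwrite("pics/b.png",b)
E
```

```text
(no output)
```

View pics/a.png

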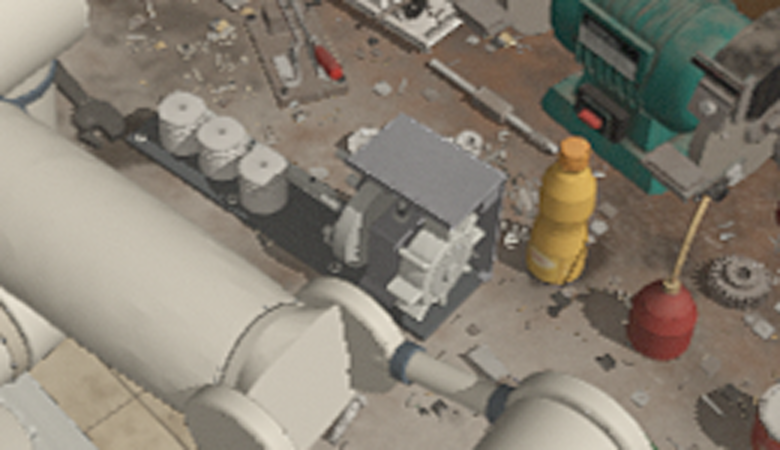

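View pics/b.png

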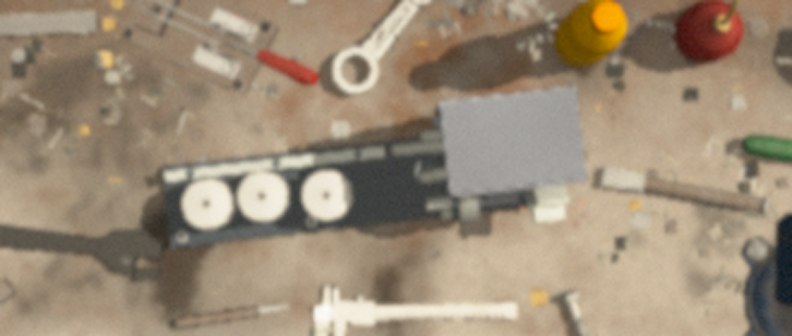

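```bash
cat > b.py <<'E'
from h import *
np.set_printoptions(precision=4,suppress=True)
p=optics.get_image("top")
v,u=np.mgrid[0:420,0:560]; d=p["depth"]
X=np.stack([(u-p["cx"])*d/f(p),(v-p["cy"])*d/f(p),d],-1)-p["t"]; W=X@p["R"]
m=(d>0)&(abs(W[...,2]-.175)<.02)&(W[...,0]>.4)&(W[...,0]<.65)&(W[...,1]<.0)&(W[...,1]>-.25)
zz=np.median(W[m][:,2]); print("hood z",zz,m.sum())
P=W[m][:,:2].astype(np.float32); r=cv2.minAreaRect(P*1000); print("hood rect",r,cv2.boxPoints(r))
m=(d>0)&(abs(W[...,2]-.062)<.008)&(W[...,1]>-.0)&(W[...,1]<.3)&(W[...,0]>.4)&(W[...,0]<.56)
n,l,s,c=cv2.connectedComponentsWithStats(m.astype(np.uint8))
for i in range(1,n):
    if s[i,4]>50:
        (a,b),R=cv2.minEnclosingCircle(np.argwhere(l==i)[:,::-1].astype(np.float32)); print("piston",W[l==i].mean(0),atz(p,a,b,.062),R*1.32/f(p),s[i,4])
m=(d>0)&(abs(W[...,2]-.028)<.005)&(W[...,1]>-.05)&(W[...,1]<.3)&(W[...,0]>.45)&(W[...,0]<.58)
F=W[m]; print("fence n",len(F)); 
Y=F[:,1]; 
for y in np.arange(-.02,.26,.04):
    q=F[abs(Y-y)<.01]; 
    if len(q)>3: print(y,np.percentile(q[:,0],[5,50,95]))
E
python3 b.py
```

```text
hood z 0.1707702406458233 2366
hood rect ((564.3165893554688, -148.41661071777344), (151.82972717285156, 184.4272918701172), 7.9062395095825195) [[ 476.4391  -67.5218]
 [ 501.8076 -250.196 ]
 [ 652.194  -229.3114]
 [ 626.8256  -46.6372]]
piston [0.4759 0.0595 0.0604] [0.4761 0.0594 0.062 ] 0.02680840015206741 326
piston [0.4734 0.1285 0.0602] [0.4729 0.128  0.062 ] 0.02698127158198454 321
piston [0.4641 0.1878 0.0605] [0.4642 0.1874 0.062 ] 0.026697880441597596 320
fence n 397
0.02 [0.5177 0.5228 0.5284]
0.06 [0.5115 0.517  0.5222]
0.09999999999999999 [0.471  0.5105 0.5159]
0.14 [0.5016 0.507  0.5125]
0.18000000000000002 [0.4954 0.5007 0.5062]
0.22 [0.4893 0.4947 0.5   ]
```

```bash
cat > c.py <<'E'
exec(open("b.py").read().split('m=(d>0)')[0])
m=((d>0)&(abs(W[...,2]-.174)<.012)&(W[...,0]>.4)&(W[...,0]<.65)&(W[...,1]<.0)&(W[...,1]>-.23)).astype(np.uint8)
n,l,s,c=cv2.connectedComponentsWithStats(m); i=1+s[1:,4].argmax()
H=W[l==i]; r=cv2.minAreaRect((H[:,:2]*1000).astype(np.float32)); print(np.median(H[:,2]),s[i],r,cv2.boxPoints(r))
a=np.radians(8.0); ex=np.array([np.cos(a),np.sin(a)]); ey=np.array([-np.sin(a),np.cos(a)])
U=np.c_[H[:,:2]@ex,H[:,:2]@ey]; print("hood u",np.percentile(U,[0,1,50,99,100],axis=0), "z by u",[np.median(H[abs(U[:,0]-q)<.006][:,2]) for q in (.48,.5,.53,.56)])
u1=W[...,0]*ex[0]+W[...,1]*ex[1]; v1=W[...,0]*ey[0]+W[...,1]*ey[1]
F=(d>0)&(abs(W[...,2]-.028)<.004)&(abs(u1-.521)<.012); print("fence u",np.percentile(u1[F],[2,50,98]),"v",np.percentile(v1[F],[0,1,50,99,100]))
B=(d>0)&(abs(W[...,2]-.01)<.004)&(u1>.44)&(u1<.53)&(v1>-.02)&(v1<.25); print("bed u",np.percentile(u1[B],[1,50,99]),"v",np.percentile(v1[B],[1,99]))
w=(d>0)&(W[...,2]>.045)&(W[...,2]<.16)&(u1>.38)&(u1<.5)&(v1>-.27)&(v1<-.0); 
G=np.c_[u1[w],v1[w],W[...,2][w]]
print(G[np.lexsort((G[:,0],np.round(G[:,1],2)))][::4])
E
python3 c.py
```

```text
0.17082599835948942 [ 303  186   62   47 2304] ((532.8246459960938, -128.40621948242188), (95.0524673461914, 135.93759155273438), 7.982011795043945) [[ 476.3206  -67.6955]
 [ 495.1971 -202.3161]
 [ 589.3287 -189.1169]
 [ 570.4521  -54.4963]]
hood u [[ 0.4622 -0.2693]
 [ 0.4632 -0.2678]
 [ 0.5095 -0.2011]
 [ 0.5561 -0.1346]
 [ 0.5573 -0.1333]] z by u [np.float64(0.17085660298849734), np.float64(0.17057140137615012), np.float64(0.17048426283680712), np.float64(0.17059244711429677)]
fence u [0.515  0.5208 0.5266] v [-0.0741 -0.072   0.0552  0.5555  0.5604]
bed u [0.4412 0.46   0.5295] v [-0.0168  0.2465]
[[ 0.426  -0.2561  0.0742]
 [ 0.4589 -0.2551  0.1113]
 [ 0.4248 -0.2451  0.0783]
 [ 0.4272 -0.2458  0.076 ]
 [ 0.4298 -0.2458  0.0778]
 [ 0.4323 -0.2462  0.0776]
 [ 0.4347 -0.2469  0.0741]
 [ 0.4373 -0.2465  0.0803]
 [ 0.4398 -0.2469  0.0791]
 [ 0.4424 -0.2471  0.1184]
 [ 0.4465 -0.2545  0.122 ]
 [ 0.4491 -0.2529  0.1182]
 [ 0.4515 -0.2539  0.1133]
 [ 0.454  -0.2535  0.1186]
 [ 0.4564 -0.2549  0.1102]
 [ 0.4591 -0.2533  0.1064]
 [ 0.4619 -0.2506  0.1106]
 [ 0.4259 -0.235   0.079 ]
 [ 0.
[... 3480 characters left out ...]
 0.498  -0.0152  0.0573]
 [ 0.4545 -0.0105  0.0624]
 [ 0.457  -0.0108  0.0619]
 [ 0.4596 -0.0112  0.0638]
 [ 0.4621 -0.0113  0.061 ]
 [ 0.4647 -0.0116  0.0619]
 [ 0.4672 -0.0121  0.0655]
 [ 0.4698 -0.0121  0.0592]
 [ 0.4726 -0.0098  0.0597]
 [ 0.4755 -0.0077  0.0615]
 [ 0.4825 -0.0138  0.0637]
 [ 0.4854 -0.0113  0.0595]
 [ 0.488  -0.0115  0.0586]
 [ 0.4904 -0.0123  0.0675]
 [ 0.4931 -0.0121  0.0587]
 [ 0.4959 -0.0099  0.0604]
 [ 0.4987 -0.0078  0.0618]
 [ 0.4579 -0.0032  0.0626]
 [ 0.463  -0.0037  0.0613]
 [ 0.4681 -0.0043  0.0621]
 [ 0.4732 -0.0049  0.0618]
 [ 0.4764 -0.0001  0.0627]
 [ 0.4837 -0.0035  0.0631]
 [ 0.4891 -0.0017  0.0646]
 [ 0.4942 -0.0021  0.0617]
 [ 0.4996 -0.0002  0.0636]]
```

Call:
jog_arm --commands '[[[0, 0, 0], [0, 0, 4.8], 0], [[0.035, -0.035, 0], [0, 0, 0], 0], [[0.035, -0.035, 0], [0, 0, 0], 0], [[0.035, -0.035, 0], [0, 0, 0], 0], [[0.035, -0.035, 0], [0, 0, 0], 0], [[0.035, -0.035, 0], [0, 0, 0], 0], [[0.035, -0.035, 0], [0, 0, 0], 0], [[0.035, -0.035, 0], [0, 0, 0], 0]]'

```text
clock: 1.9
tcp_pos: [0.342, -0.3069, 0.2315]
eef_rot: [3.141, -0.001, 0.139]
contact_force: [0.9, -1.1, 0.3]
grip_width: -0.0
grip_force: 0.0
```

Call:
jog_arm --commands '[[[0.01, -0.037, 0], [0, 0, 0], 0], [[0.01, -0.037, 0], [0, 0, 0], 0], [[0.01, -0.037, 0], [0, 0, 0], 0], [[0, 0, 0], [0, 8, 0], 0], [[0, 0, 0], [0, 8, 0], 0], [[0, 0, 0], [0, 8, 0], 0], [[0, 0, 0], [0, 8, 0], 0], [[0, 0, 0], [0, 8, 0], 0]]'

```text
clock: 2.7
tcp_pos: [0.3624, -0.2046, 0.2336]
eef_rot: [-3.131, -0.699, 0.14]
contact_force: [1.1, -0.6, -0.2]
grip_width: 0.001
grip_force: 0.0
```

```bash
cat > s.py <<'E'
from h import *
a=np.radians(8.0); ex=np.array([np.cos(a),np.sin(a),0]); ey=np.array([-np.sin(a),np.cos(a),0]); C=.487*ex-.2393*ey+[0,0,.076]
def st():
    s=robot.get_state(); d=s["tcp_pos"]-C; x,y,z=d@ex,d@ey,d[2]
    print("t",s["clock"],"unit xyz mm",np.round(1000*np.array([x,y,z]),1),"s",round(707*(z-x),1),"o",round(707*(-x-z),1),"rot",np.round(np.degrees(s["eef_rot"]),1),"F",np.round(s["contact_force"],1))
if __name__=="__main__": st()
E
python3 s.py
```

```text
t 2.7 unit xyz mm [-156.6  -13.7  157.6] s 222.2 o -0.7 rot [-179.4  -40.1    8. ] F [ 1.1 -0.6 -0.2]
```

Call:
jog_arm --commands '[[[0, 0, 0], [0, 4.9, 0], 0], [[-0.02, -0.0137, 0], [0, 0, 0], 0], [[0, 0, 0.03], [0, 0, 0], 0], [[0, 0, 0.03], [0, 0, 0], 0], [[0, 0, 0.03], [0, 0, 0], 0], [[0, 0, 0.03], [0, 0, 0], 0], [[0, 0, 0], [0, 0, 0], 0], [[0, 0, 0], [0, 0, 0], 0]]'

```text
clock: 3.5
tcp_pos: [0.4381, -0.1978, 0.1361]
eef_rot: [-3.11, -0.772, 0.139]
contact_force: [-0.5, -1.1, 1.0]
grip_width: 0.001
grip_force: 0.0
```

```bash
cat > v.py <<'E'
import sys
from s import *
st(); p=optics.get_image("scene"); x,y,w,h,k=map(int,sys.argv[2:])
cv2.imwrite("pics/%s.png"%sys.argv[1],cv2.resize(p["img"][y:y+h,x:x+w],None,fx=k,fy=k,interpolation=cv2.INTER_CUBIC))
E
python3 v.py c 220 180 150 110 5
```

```text
t 3.5 unit xyz mm [-80.6 -17.5  60.1] s 99.5 o 14.6 rot [-178.2  -44.2    7.9] F [-0.5 -1.1  1. ]
```

View pics/c.png

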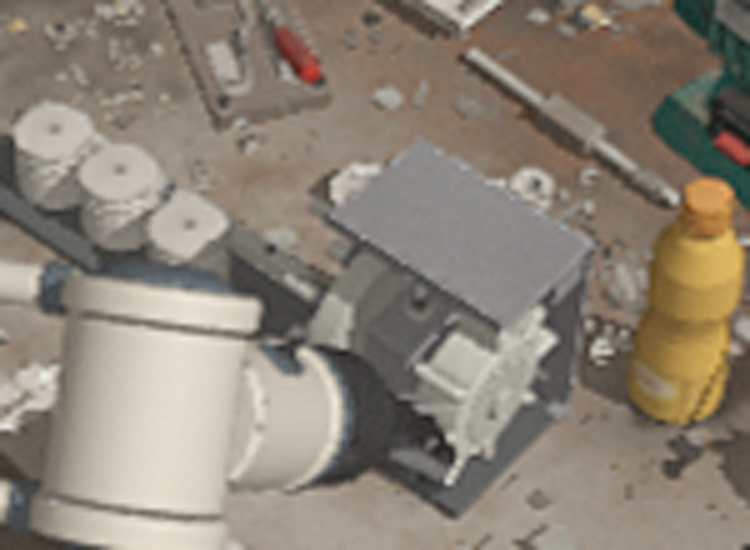

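```bash
python3 -c "
from s import *
st(); s=robot.get_state(); print(s['joint_pos'].round(3),s['joint_vel'].round(3))"
```

```text
t 3.55 unit xyz mm [-80.8 -18.2  61.1] s 100.3 o 13.9 rot [-178.3  -44.3    8. ] F [0.3 0.8 0.3]
[-0.977 -0.736  2.228  0.716  1.346  0.388] [-0.016 -0.012 -0.016 -0.    -0.003  0.   ]
```

Call:
jog_arm --commands '[[[0, 0, 0], [0, 0, 0], 0], [[0, 0, 0], [0, 0, 0], 0], [[-0.005, 0, 0], [0, 0, 0], 0], [[0, -0.01, 0], [0, 0, 0], 0], [[0, 0, 0], [0, 0, 0], 0], [[0, 0, 0], [0, 0, 0], 0], [[0, 0, 0], [0, 0, 0], 0], [[0, 0, 0], [0, 0, 0], 0]]'

```text
clock: 4.35
tcp_pos: [0.4331, -0.1893, 0.133]
eef_rot: [-3.111, -0.773, 0.138]
contact_force: [0.5, -0.5, 0.1]
grip_width: -0.004
grip_force: 0.0
```

```bash
python3 -c "
from s import *
st(); s=robot.get_state(); print(s['joint_pos'].round(3),s['joint_vel'].round(3))"
```

```text
t 4.35 unit xyz mm [-84.5  -8.5  57. ] s 100.1 o 19.4 rot [-178.3  -44.3    7.9] F [ 0.5 -0.5  0.1]
[-0.974 -0.776  2.257  0.713  1.352  0.399] [ 0.002  0.002  0.002 -0.    -0.001  0.003]
```

Call:
jog_arm --commands '[[[0, -0.008, 0], [0, 0, 0], 0], [[0, 0, 0.01], [0, 0, 0], 0], [[0, 0, 0.01], [0, 0, 0], 0], [[0, 0, 0.01], [0, 0, 0], 0], [[0, 0, 0.01], [0, 0, 0], 0], [[0, 0, 0.01], [0, 0, 0], 0], [[0, 0, 0.0], [0, 0, 0], 0], [[0, 0, 0], [0, 0, 0], 0]]'

```text
clock: 5.15
tcp_pos: [0.4662, -0.1745, 0.0969]
eef_rot: [-3.11, -0.772, 0.138]
contact_force: [1.4, -0.0, 0.3]
grip_width: 0.004
grip_force: 0.0
```

```bash
python3 s.py
```

```text
t 5.15 unit xyz mm [-49.6   1.6  20.9] s 49.9 o 20.3 rot [-178.2  -44.2    7.9] F [ 1.4 -0.   0.3]
```

Call:
jog_arm --commands '[[[0.006, 0, 0.0], [0, 0, 0], 0], [[0.006, 0, 0], [0, 0, 0], 0], [[0.006, 0, 0], [0, 0, 0], 0], [[0.006, 0, 0], [0, 0, 0], 0], [[0.006, 0, 0], [0, 0, 0], 0], [[0.005, 0, 0], [0, 0, 0], 0], [[0, 0, 0], [0, 0, 0], 0], [[0, 0, 0], [0, 0, 0], 0]]'

```text
clock: 5.95
tcp_pos: [0.4916, -0.1715, 0.1231]
eef_rot: [-3.113, -0.775, 0.139]
contact_force: [0.4, 1.0, 3.2]
grip_width: -0.003
grip_force: 1.2
```

```bash
python3 s.py
```

```text
t 5.95 unit xyz mm [-24.1   1.   47.1] s 50.3 o -16.3 rot [-178.3  -44.4    8. ] F [0.4 1.  3.2]
```

Call:
jog_arm --commands '[[[0, 0, -0.01], [0, 0, 0], 0], [[0, 0, -0.02], [0, 0, 0], 0], [[0, 0, -0.02], [0, 0, 0], 0], [[-0.018, 0, 0], [0, 0, 0], 0], [[-0.018, 0, 0], [0, 0, 0], 0], [[0, 0, 0], [0, 0, 0], 0], [[0, 0, 0], [0, 0, 0], 0], [[0, 0, 0], [0, 0, 0], 0]]'

```text
clock: 6.75
tcp_pos: [0.4315, -0.1814, 0.1333]
eef_rot: [-3.112, -0.774, 0.139]
contact_force: [-0.3, -0.3, 0.4]
grip_width: -0.002
grip_force: 0.0
```

```bash
python3 v.py d 220 180 150 110 5; cat > w.py <<'E'
exec(open("b.py").read().split('m=(d>0)')[0])
from s import ex,ey
S=W-(.487*ex-.2393*ey); U=np.stack([S@ex,S@ey,W[...,2]-.076],-1)
# points near turret screws: unit y 60..170, height range, not fence
for n in ("top","scene"):
    p=optics.get_image(n); d=p["depth"]
    X=np.stack([(u-p["cx"])*d/f(p),(v-p["cy"])*d/f(p),d],-1)-p["t"]; W=X@p["R"]; S=W-(.487*ex-.2393*ey); U=np.stack([S@ex,S@ey,W[...,2]-.076],-1)*1000
    m=(d>0)&(U[...,1]>60)&(U[...,1]<200)&(abs(U[...,0])<60)&(U[...,2]>-42)&(U[...,2]<60)
    G=U[m]
    for y in range(60,200,8):
        q=G[abs(G[:,1]-y)<4]
        if len(q): print(n,y,len(q),"x",np.percentile(q[:,0],[0,50,100]).round(),"z",np.percentile(q[:,2],[0,50,100]).round())
E
python3 w.py
```

```text
t 6.75 unit xyz mm [-84.9  -0.3  57.3] s 100.6 o 19.5 rot [-178.3  -44.3    7.9] F [-0.3 -0.3  0.4]
top 60 7 x [-32. -29. -26.] z [-19.  34.  36.]
top 68 5 x [-29. -26. -26.] z [-41.   0.  30.]
top 76 22 x [-52. -38. -25.] z [ 6. 38. 48.]
top 84 37 x [-52. -39. -26.] z [11. 36. 48.]
top 92 37 x [-54. -38. -25.] z [-2. 37. 49.]
top 100 42 x [-50. -34.  48.] z [-36.  12.  44.]
top 108 83 x [-47.  -2.  48.] z [-40.  30.  52.]
top 116 79 x [-48.   2.  47.] z [-34.   5.  52.]
top 124 57 x [-35.   3.  48.] z [-37.   3.  51.]
top 132 17 x [-34.  41.  48.] z [-27.   3.   9.]
top 140 15 x [37. 42. 47.] z [-3.  3.  7.]
top 148 15 x [37. 43. 48.] z [-2.  3.  8.]
top 156 7 x [38. 41. 46.] z [1. 4. 9.]
scene 60 15 x [-28. -21.  16.] z [-19.  28.  35.]
scene 68 46 x [-44. -15.  29.] z [-21.  28.  54.]
scene 76 119 x [-48. -17.  26.] z [-38.  29.  55.]
scene 84 53 x [-46. -27.   7.] z [19. 44. 57.]
scene 92 29 x [-48. -24.   4.] z [16. 47. 56.]
scene 100 23 x [-45. -27.   3.] z [ 7. 37. 54.]
scene 108 20 x [-45. -27.   8.] z [ 0. 37. 52.]
scene 116 15 x [-43. -37.   7.] z [-4.  8. 50.]
scene 124 7 x [-5. -1. 37.] z [ 8. 44. 46.]
scene 132 3 x [13. 40. 41.] z [ 1.  6. 38.]
scene 140 2 x [40. 42. 43.] z [1. 1. 1.]
scene 148 1 x [41. 41. 41.] z [2. 2. 2.]
scene 156 1 x [44. 44. 44.] z [-0. -0. -0.]
scene 196 1 x [-8. -8. -8.] z [-15. -15. -15.]
```

View pics/d.png

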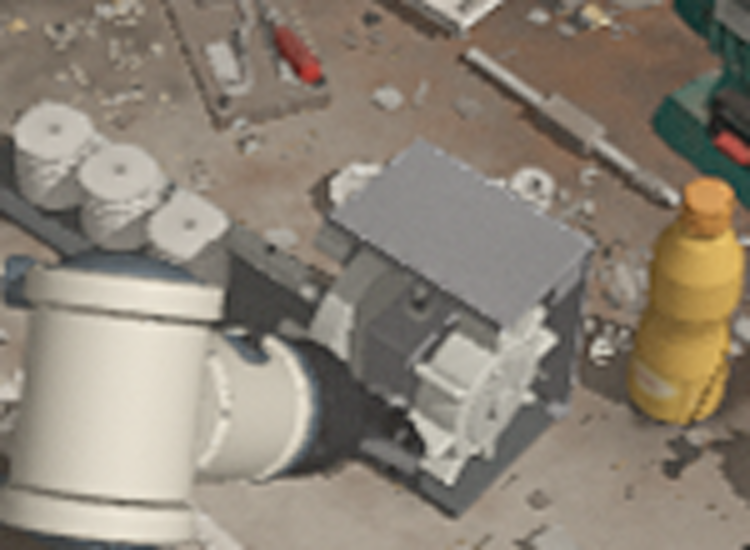

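Call:
jog_arm --commands '[[[0, 0, 0.02], [0, 0, 0], 0], [[0, 0, 0.02], [0, 0, 0], 0], [[0, 0, 0.01], [0, 0, 0], 0], [[0.006, 0, 0], [0, 0, 0], 0], [[0.006, 0, 0], [0, 0, 0], 0], [[0.006, 0, 0], [0, 0, 0], 0], [[0.006, 0, 0], [0, 0, 0], 0], [[0.006, 0, 0], [0, 0, 0], 0]]'

```text
clock: 7.75
tcp_pos: [0.4874, -0.1724, 0.1191]
eef_rot: [-3.113, -0.774, 0.138]
contact_force: [-0.2, -0.0, -0.6]
grip_width: 0.001
grip_force: 0.3
```

Call:
jog_arm --commands '[[[0.006, 0, 0], [0, 0, 0], 0], [[0, 0, 0], [0, 0, 0], 0], [[0, 0, 0], [0, 0, 0], 0], [[0, 0, -0.01], [0, 0, 0], 0], [[0, 0, -0.02], [0, 0, 0], 0], [[0, 0, -0.02], [0, 0, 0], 0], [[-0.018, 0, 0], [0, 0, 0], 0], [[-0.018, 0, 0], [0, 0, 0], 0]]'

```text
clock: 8.55
tcp_pos: [0.4306, -0.1818, 0.1334]
eef_rot: [-3.114, -0.774, 0.14]
contact_force: [-0.8, -0.5, -0.5]
grip_width: 0.007
grip_force: 0.0
```

```bash
python3 s.py; python3 w.py | awk '$2>110'
```

```text
t 8.55 unit xyz mm [-85.9  -0.6  57.4] s 101.3 o 20.1 rot [-178.4  -44.3    8. ] F [-0.8 -0.5 -0.5]
top 116 71 x [-46.   1.  47.] z [-40.  10.  48.]
top 124 44 x [-47.   1.  36.] z [-41.   4.  40.]
top 132 19 x [-46.  29.  35.] z [-30. -25.   7.]
top 140 15 x [24. 30. 35.] z [-31. -25. -20.]
top 148 13 x [25. 29. 34.] z [-27. -24. -16.]
top 156 8 x [24. 30. 35.] z [-33. -25. -22.]
top 164 1 x [29. 29. 29.] z [-41. -41. -41.]
top 180 1 x [35. 35. 35.] z [-42. -42. -42.]
top 196 1 x [37. 37. 37.] z [-42. -42. -42.]
scene 116 15 x [-45. -32. -25.] z [-1. 26. 39.]
scene 124 8 x [-45. -42. -34.] z [-3.  4.  8.]
scene 132 7 x [-38.  26.  37.] z [-25. -23.   0.]
scene 140 6 x [30. 32. 37.] z [-29. -26. -22.]
scene 148 10 x [26. 30. 39.] z [-32. -28. -21.]
scene 156 1 x [29. 29. 29.] z [-27. -27. -27.]
scene 188 1 x [33. 33. 33.] z [-39. -39. -39.]
```

Now at -45°. One more click.

Call:
jog_arm --commands '[[[0, 0, 0.02], [0, 0, 0], 0], [[0, 0, 0.02], [0, 0, 0], 0], [[0, 0, 0.01], [0, 0, 0], 0], [[0.006, 0, 0], [0, 0, 0], 0], [[0.006, 0, 0], [0, 0, 0], 0], [[0.006, 0, 0], [0, 0, 0], 0], [[0.006, 0, 0], [0, 0, 0], 0], [[0.006, 0, 0], [0, 0, 0], 0]]'

```text
clock: 9.5
tcp_pos: [0.4874, -0.1724, 0.1192]
eef_rot: [-3.113, -0.774, 0.138]
contact_force: [-1.0, -0.4, -0.5]
grip_width: 0.003
grip_force: 0.3
```

Call:
jog_arm --commands '[[[0.006, 0, 0], [0, 0, 0], 0], [[0, 0, 0], [0, 0, 0], 0], [[0, 0, 0], [0, 0, 0], 0], [[0, 0, -0.01], [0, 0, 0], 0], [[0, 0, -0.02], [0, 0, 0], 0], [[0, 0, -0.03], [0, 0, 0], 0], [[0, 0, -0.03], [0, 0, 0], 0], [[0, 0, -0.03], [0, 0, 0], 0]]'

```text
clock: 10.3
tcp_pos: [0.4074, -0.1863, 0.2085]
eef_rot: [-3.112, -0.772, 0.139]
contact_force: [0.8, -0.7, 0.1]
grip_width: -0.004
grip_force: 0.0
```

```bash
python3 s.py; python3 w.py | awk '$2>110';python3 -c "
from s import *
s=robot.get_state(); print(s['joint_pos'].round(3))"; cat b.py | sed -n '/^m=.*062/,/piston/p' > /dev/null; python3 - <<'E'
exec(open("b.py").read().split('Y=F')[0])
E
```

```text
t 10.3 unit xyz mm [-109.5   -1.9  132.5] s 171.1 o -16.2 rot [-178.3  -44.3    7.9] F [ 0.8 -0.7  0.1]
top 116 67 x [-46.   4.  47.] z [-36.   8.  50.]
top 124 48 x [-34.  -0.  48.] z [-41.   5.  51.]
top 132 19 x [-34.  -2.   5.] z [-40. -35.  38.]
top 140 12 x [-4.  0.  4.] z [-41. -37. -32.]
top 148 15 x [-6.  0.  6.] z [-41. -38. -32.]
top 156 9 x [-5.  0.  6.] z [-41. -38. -31.]
scene 116 7 x [-26.  -0.   5.] z [38. 43. 50.]
scene 124 4 x [-30. -22.  39.] z [ 6. 33. 39.]
[-1.042 -0.847  2.159  0.717  1.519  0.458]
hood z 0.17082018704148455 2376
hood rect ((564.6329956054688, -149.84188842773438), (152.06219482421875, 187.25160217285156), 7.910268306732178) [[ 476.4404  -67.5705]
 [ 502.2103 -253.0404]
 [ 652.8256 -232.1133]
 [ 627.0557  -46.6434]]
piston [0.4759 0.0599 0.0605] [0.4762 0.0595 0.062 ] 0.026776409744603633 320
piston [0.4734 0.1286 0.0606] [0.4729 0.128  0.062 ] 0.02698127158198454 329
piston [0.4641 0.1875 0.0603] [0.4638 0.1869 0.062 ] 0.02698127158198454 327
fence n 405
```

Call:
jog_arm --commands '[[[0, 0, 0], [-1.7, 0, 0], 0], [[0, 0, 0], [0, -8.5, 0], 0], [[0, 0, 0], [0, -8.5, 0], 0], [[0, 0, 0], [0, -8.5, 0], 0], [[0, 0, 0], [0, -8.5, 0], 0], [[0, 0, 0], [0, -8.5, 0], 0], [[0, 0, 0], [0, -1.8, 0], 0], [[0, -0.04, 0], [0, 0, 0], 0]]'

```text
clock: 11.3
tcp_pos: [0.4069, -0.151, 0.2048]
eef_rot: [-3.137, 0.007, 0.141]
contact_force: [-1.4, 1.1, 0.2]
grip_width: -0.002
grip_force: 0.0
```

Call:
jog_arm --commands '[[[0, -0.04, 0], [0, 0, 0], 0], [[0, -0.04, 0], [0, 0, 0], 0], [[0, -0.04, 0], [0, 0, 0], 0], [[0, -0.04, 0], [0, 0, 0], 0], [[0, -0.035, 0], [0, 0, 0], 0], [[0, 0, 0.03], [0, 0, 0], 0], [[0, 0, 0.03], [0, 0, 0], 0], [[0, 0, 0], [0, 0, 0], 0]]'

```text
clock: 12.1
tcp_pos: [0.3758, 0.0433, 0.1436]
eef_rot: [-3.137, 0.008, 0.143]
contact_force: [-0.8, -0.4, -0.3]
grip_width: -0.003
grip_force: 0.0
```

```bash
python3 s.py
```

```text
t 12.1 unit xyz mm [-108.9  229.9   67.6] s 124.8 o 29.2 rot [-179.7    0.5    8.2] F [-0.8 -0.4 -0.3]
```

Call:
jog_arm --commands '[[[0, -0.002, 0.03], [0, 0, 0], 0], [[0, 0, 0.03], [0, 0, 0], 0], [[0, 0, 0.03], [0, 0, 0], 0], [[0, 0, 0.03], [0, 0, 0], 0], [[0.02, 0, 0], [0, 0, 0], 0], [[0.02, 0, 0], [0, 0, 0], 0], [[0.012, 0, 0], [0, 0, 0], 0], [[0, 0, 0], [0, 0, 0], 0]]'

```text
clock: 12.9
tcp_pos: [0.4305, 0.0523, 0.0297]
eef_rot: [-3.138, 0.0, 0.141]
contact_force: [-0.1, -0.7, -0.7]
grip_width: -0.003
grip_force: 0.0
```

```bash
python3 s.py
```

```text
t 12.9 unit xyz mm [-53.4 231.2 -46.3] s 5.0 o 70.5 rot [-179.8    0.     8.1] F [-0.1 -0.7 -0.7]
```

Call:
jog_arm --commands '[[[0.004, 0, 0], [0, 0, 0], 0], [[0.004, 0, 0], [0, 0, 0], 0], [[0.003, 0, 0], [0, 0, 0], 0], [[0.002, 0, 0], [0, 0, 0], 0], [[0.002, 0, 0], [0, 0, 0], 0], [[0.002, 0, 0], [0, 0, 0], 0], [[0.001, 0, 0], [0, 0, 0], 0], [[0, 0, 0], [0, 0, 0], 0]]'

```text
clock: 13.7
tcp_pos: [0.447, 0.0549, 0.0286]
eef_rot: [-3.138, 0.002, 0.141]
contact_force: [-0.3, 1.1, 0.8]
grip_width: -0.0
grip_force: 0.3
```

```bash
python3 s.py
```

```text
t 13.7 unit xyz mm [-36.7 231.5 -47.4] s -7.5 o 59.5 rot [-1.798e+02  1.000e-01  8.100e+00] F [-0.3  1.1  0.8]
```

Call:
jog_arm --commands '[[[0.001, 0, 0], [0, 0, 0], 0], [[0.001, 0, 0], [0, 0, 0], 0], [[0.001, 0, 0], [0, 0, 0], 0], [[0, 0, 0], [0, 0, 0], 0], [[0, 0, 0], [0, 0, 0], 0], [[0, 0, 0], [0, 0, 0], 0], [[0, 0, 0], [0, 0, 0], 0], [[0, 0, 0], [0, 0, 0], 0]]'

```text
clock: 14.5
tcp_pos: [0.4495, 0.0553, 0.0286]
eef_rot: [-3.138, 0.003, 0.141]
contact_force: [-4.7, -0.5, 3.1]
grip_width: -0.001
grip_force: 2.6
```

```bash
cat > q.py <<'E'
from s import *
p=optics.get_image("top"); v,u=np.mgrid[0:420,0:560]; d=p["depth"]
W=(np.stack([(u-p["cx"])*d/f(p),(v-p["cy"])*d/f(p),d],-1)-p["t"])@p["R"]; S=W-(.487*ex-.2393*ey)
X,Y=S@ex,S@ey
m=(d>0)&(abs(W[...,2]-.062)<.006)&(abs(X)<.06)&(Y>.14)&(Y<.46)
n,l,s,c=cv2.connectedComponentsWithStats(m.astype(np.uint8))
for i in range(1,n):
    if s[i,4]>60: print("piston y",round(Y[l==i].mean()*1000,1),"x",round(X[l==i].mean()*1000,1),"ext x",(X[l==i].min()*1e3).round(),(X[l==i].max()*1e3).round(),"ext y",(Y[l==i].min()*1e3).round(),(Y[l==i].max()*1e3).round(),s[i,4])
st()
E
python3 q.py
```

```text
piston y 363.2 x -0.7 ext x -27.0 25.0 ext y 337.0 386.0 280
t 14.55 unit xyz mm [-34.2 231.5 -47.5] s -9.4 o 57.7 rot [-179.8    0.2    8.1] F [-5.6 -0.7  2.5]
```

Call:
jog_arm --commands '[[[-0.02, 0, 0], [0, 0, 0], 0], [[0, 0, -0.03], [0, 0, 0], 0], [[0, 0, -0.03], [0, 0, 0], 0], [[0.01, -0.04, 0], [0, 0, 0], 0], [[0.01, -0.04, 0], [0, 0, 0], 0], [[0.01, -0.04, 0], [0, 0, 0], 0], [[0.01, -0.04, 0], [0, 0, 0], 0], [[0.01, -0.022, 0], [0, 0, 0], 0]]'

```text
clock: 15.35
tcp_pos: [0.4545, 0.2427, 0.0892]
eef_rot: [-3.137, 0.0, 0.143]
contact_force: [0.2, -0.6, -0.7]
grip_width: -0.002
grip_force: 0.0
```

```bash
python3 q.py
```

```text
piston y 231.5 x 0.7 ext x -25.0 27.0 ext y 206.0 257.0 308
piston y 300.9 x -0.1 ext x -26.0 25.0 ext y 274.0 327.0 311
piston y 357.6 x -1.0 ext x -28.0 25.0 ext y 335.0 382.0 268
t 15.4 unit xyz mm [ -2.3 418.3  13.1] s 10.9 o -7.6 rot [-179.6   -0.     8.3] F [-2.2 -0.6  1. ]
```

Call:
jog_arm --commands '[[[0.001, 0, 0.03], [0, 0, 0], 0], [[0.001, 0, 0.032], [0, 0, 0], 0], [[0, 0, 0], [0, 0, 0], 0], [[0, 0.006, 0], [0, 0, 0], 0], [[0, 0.006, 0], [0, 0, 0], 0], [[0, 0.005, 0], [0, 0, 0], 0], [[0, 0.005, 0], [0, 0, 0], 0], [[0, 0.005, 0], [0, 0, 0], 0]]'

```text
clock: 16.2
tcp_pos: [0.4608, 0.2136, 0.0288]
eef_rot: [-3.137, -0.001, 0.141]
contact_force: [0.1, 3.9, 3.1]
grip_width: -0.001
grip_force: 1.8
```

Call:
jog_arm --commands '[[[0, 0.005, 0], [0, 0, 0], 0], [[0, 0.005, 0], [0, 0, 0], 0], [[0, 0.005, 0], [0, 0, 0], 0], [[0, 0.005, 0], [0, 0, 0], 0], [[0, 0.005, 0], [0, 0, 0], 0], [[0, 0.005, 0], [0, 0, 0], 0], [[0, 0, 0], [0, 0, 0], 0], [[0, 0, 0], [0, 0, 0], 0]]'

```text
clock: 17.0
tcp_pos: [0.4639, 0.1831, 0.0267]
eef_rot: [-3.139, 0.003, 0.141]
contact_force: [0.5, 1.6, 0.8]
grip_width: -0.0
grip_force: 0.9
```

```bash
python3 q.py
```

```text
piston y 249.9 x -2.2 ext x -30.0 26.0 ext y 184.0 327.0 748
t 17.05 unit xyz mm [ -2.3 356.1 -49.5] s -33.4 o 36.6 rot [-179.9    0.2    8.1] F [0.2 1.7 1.4]
```

Call:
jog_arm --commands '[[[0, 0.004, 0], [0, 0, 0], 0], [[0, 0.004, 0], [0, 0, 0], 0], [[0, 0.004, 0], [0, 0, 0], 0], [[0, 0.004, 0], [0, 0, 0], 0], [[0, 0.003, 0], [0, 0, 0], 0], [[0, 0.003, 0], [0, 0, 0], 0], [[0, 0, 0], [0, 0, 0], 0], [[0, 0, 0], [0, 0, 0], 0]]'

```text
clock: 17.85
tcp_pos: [0.467, 0.1612, 0.0266]
eef_rot: [-3.14, 0.003, 0.141]
contact_force: [0.5, 0.9, 0.3]
grip_width: -0.001
grip_force: 0.4
```

```bash
cat >> q.py <<'E'
g=cv2.GaussianBlur(cv2.resize((m*255).astype(np.uint8),None,fx=4,fy=4,interpolation=cv2.INTER_CUBIC),(0,0),3)
R=.027*f(p)/(1.376-.062)*4
c=cv2.HoughCircles(g,cv2.HOUGH_GRADIENT,1.5,R*1.6,param1=80,param2=10,minRadius=int(R-3),maxRadius=int(R+3))
for a,b,r in sorted(c[0][:4].tolist()):
    w=atz(p,(a-1.5)/4,(b-1.5)/4,.062)-(.487*ex-.2393*ey); print("hough y",round(w@ey*1e3,1),"x",round(w@ex*1e3,1))
E
python3 q.py
```

```text
piston y 224.9 x -3.6 ext x -32.0 25.0 ext y 163.0 298.0 713
t 17.9 unit xyz mm [ -2.1 333.9 -49.4] s -33.4 o 36.4 rot [-179.9    0.2    8.1] F [-0.1  0.7 -0.9]
hough y 292.8 x -2.6
hough y 241.0 x -7.7
hough y 189.7 x -0.1
```

Call:
jog_arm --commands '[[[0, -0.02, 0], [0, 0, 0], 0], [[0, 0, -0.03], [0, 0, 0], 0], [[0, 0, -0.032], [0, 0, 0], 0], [[-0.03, 0, 0], [0, 0, 0], 0], [[-0.03, 0.035, 0], [0, 0, 0], 0], [[-0.005, 0.04, 0], [0, 0, 0], 0], [[0, 0.035, 0], [0, 0, 0], 0], [[0, 0, 0], [0, 0, 0], 0]]'

```text
clock: 18.7
tcp_pos: [0.4156, 0.0598, 0.0888]
eef_rot: [-3.141, 0.002, 0.136]
contact_force: [-0.9, 0.6, -1.1]
grip_width: -0.001
grip_force: 0.0
```

```bash
python3 q.py
```

```text
piston y 241.2 x -2.9 ext x -30.0 26.0 ext y 163.0 322.0 916
t 18.75 unit xyz mm [-67.  242.4  12.7] s 56.3 o 38.3 rot [-1.799e+02  1.000e-01  7.900e+00] F [ 0.7  0.1 -0.5]
hough y 295.9 x -4.2
hough y 242.0 x -7.6
hough y 188.8 x -1.2
hough y 156.7 x 40.7
```

Call:
jog_arm --commands '[[[0, 0, 0.03], [0, 0, 0], 0], [[0, 0, 0.03], [0, 0, 0], 0], [[0.01, 0, 0], [0, 0, 0], 0], [[0.01, 0, 0], [0, 0, 0], 0], [[0.004, 0, 0], [0, 0, 0], 0], [[0.003, 0, 0], [0, 0, 0], 0], [[0.002, 0, 0], [0, 0, 0], 0], [[0.002, 0, 0], [0, 0, 0], 0]]'

```text
clock: 19.55
tcp_pos: [0.4459, 0.0682, 0.0287]
eef_rot: [-3.138, 0.003, 0.141]
contact_force: [-2.0, 1.0, 0.4]
grip_width: -0.003
grip_force: 0.8
```

Call:
jog_arm --commands '[[[0.001, 0, 0], [0, 0, 0], 0], [[0.001, 0, 0], [0, 0, 0], 0], [[0, 0, 0], [0, 0, 0], 0], [[0, 0, 0], [0, 0, 0], 0], [[0, 0, 0], [0, 0, 0], 0], [[0, 0, 0], [0, 0, 0], 0], [[0, 0, 0], [0, 0, 0], 0], [[0, 0, 0], [0, 0, 0], 0]]'

```text
clock: 20.35
tcp_pos: [0.4478, 0.0682, 0.0286]
eef_rot: [-3.138, 0.003, 0.141]
contact_force: [-5.4, 0.7, 1.3]
grip_width: -0.002
grip_force: 2.3
```

```bash
python3 q.py
```

```text
piston y 178.2 x 6.0 ext x -21.0 27.0 ext y 162.0 202.0 159
piston y 239.5 x 19.8 ext x 13.0 27.0 ext y 221.0 260.0 62
t 20.4 unit xyz mm [-34.1 244.5 -47.3] s -9.4 o 57.6 rot [-179.8    0.2    8.1] F [-5.   0.4  2.4]
hough y 237.1 x 1.5
hough y 186.6 x 1.5
```

Call:
jog_arm --commands '[[[-0.02, 0, 0], [0, 0, 0], 0], [[0, -0.03, 0], [0, 0, 0], 0], [[0, -0.025, 0], [0, 0, 0], 0], [[0.008, 0, 0], [0, 0, 0], 0], [[0.006, 0, 0], [0, 0, 0], 0], [[0.003, 0, 0], [0, 0, 0], 0], [[0.002, 0, 0], [0, 0, 0], 0], [[0.001, 0, 0], [0, 0, 0], 0]]'

```text
clock: 21.2
tcp_pos: [0.4404, 0.122, 0.0288]
eef_rot: [-3.139, 0.003, 0.14]
contact_force: [-5.0, -1.3, 4.1]
grip_width: -0.003
grip_force: 2.6
```

```bash
python3 q.py
```

```text
piston y 210.8 x 1.5 ext x -25.0 27.0 ext y 162.0 263.0 572
t 21.25 unit xyz mm [-34.  298.8 -47.2] s -9.4 o 57.4 rot [-179.8    0.2    8. ] F [-0.8 -0.8  1.2]
hough y 294.2 x 2.4
hough y 240.0 x 0.9
hough y 214.2 x -44.7
hough y 188.5 x 1.7
```

Call:
jog_arm --commands '[[[-0.02, 0, 0], [0, 0, 0], 0], [[0, 0, -0.03], [0, 0, 0], 0], [[0, 0, -0.03], [0, 0, 0], 0], [[0.02, -0.03, 0], [0, 0, 0], 0], [[0.02, -0.03, 0], [0, 0, 0], 0], [[0.014, 0, 0], [0, 0, 0], 0], [[0, 0, 0], [0, 0, 0], 0], [[0, 0, 0], [0, 0, 0], 0]]'

```text
clock: 22.05
tcp_pos: [0.4655, 0.1862, 0.0886]
eef_rot: [-3.139, 0.003, 0.141]
contact_force: [0.3, 0.1, 0.2]
grip_width: -0.002
grip_force: 0.0
```

```bash
python3 q.py
```

```text
piston y 238.7 x 1.0 ext x -25.0 28.0 ext y 162.0 315.0 892
t 22.1 unit xyz mm [-3.000e-01  3.588e+02  1.270e+01] s 9.2 o -8.7 rot [-179.8    0.2    8. ] F [ 0.1 -0.5  0.1]
hough y 339.1 x -0.1
hough y 294.4 x 0.5
hough y 240.1 x -0.0
hough y 187.7 x 0.6
```

Call:
jog_arm --commands '[[[0, 0, 0.03], [0, 0, 0], 0], [[0, 0, 0.032], [0, 0, 0], 0], [[0, 0.012, 0], [0, 0, 0], 0], [[0, 0.008, 0], [0, 0, 0], 0], [[0, 0.002, 0], [0, 0, 0], 0], [[0, 0.002, 0], [0, 0, 0], 0], [[0, 0.002, 0], [0, 0, 0], 0], [[0, 0, 0], [0, 0, 0], 0]]'

```text
clock: 22.9
tcp_pos: [0.4698, 0.1612, 0.028]
eef_rot: [-3.138, 0.0, 0.141]
contact_force: [0.1, -0.2, -0.3]
grip_width: -0.001
grip_force: 0.0
```

Call:
jog_arm --commands '[[[0, 0.001, 0], [0, 0, 0], 0], [[0, 0.001, 0], [0, 0, 0], 0], [[0, 0, 0], [0, 0, 0], 0], [[0, 0, 0], [0, 0, 0], 0], [[0, 0, 0], [0, 0, 0], 0], [[0, 0, 0], [0, 0, 0], 0], [[0, 0, 0], [0, 0, 0], 0], [[0, 0, 0], [0, 0, 0], 0]]'

```text
clock: 23.7
tcp_pos: [0.4697, 0.16, 0.0276]
eef_rot: [-3.137, 0.001, 0.142]
contact_force: [-0.6, 4.3, 4.7]
grip_width: 0.004
grip_force: 2.7
```

```bash
python3 q.py
```

```text
piston y 222.6 x 1.4 ext x -25.0 27.0 ext y 160.0 296.0 714
t 23.75 unit xyz mm [  0.5 332.3 -48.4] s -34.6 o 33.9 rot [-1.797e+02  1.000e-01  8.100e+00] F [-0.4  5.5  5.7]
hough y 293.4 x 1.3
hough y 239.0 x 1.8
hough y 214.0 x -42.8
hough y 187.7 x 0.6
```

Call:
jog_arm --commands '[[[0, 0.001, 0], [0, 0, 0], 0], [[0, 0.001, 0], [0, 0, 0], 0], [[0, 0.001, 0], [0, 0, 0], 0], [[0, 0, 0], [0, 0, 0], 0], [[0, 0, 0], [0, 0, 0], 0], [[0, 0, 0], [0, 0, 0], 0], [[0, 0, 0], [0, 0, 0], 0], [[0, 0, 0], [0, 0, 0], 0]]'

```text
clock: 24.55
tcp_pos: [0.4702, 0.1571, 0.0276]
eef_rot: [-3.137, 0.001, 0.142]
contact_force: [-0.6, 6.1, 4.3]
grip_width: -0.001
grip_force: 2.8
```

```bash
python3 q.py
```

```text
piston y 219.3 x 0.6 ext x -26.0 27.0 ext y 158.0 293.0 707
t 24.6 unit xyz mm [  0.4 329.4 -48.4] s -34.5 o 33.9 rot [-1.797e+02  1.000e-01  8.100e+00] F [-1.4  5.4  5.1]
hough y 289.5 x 0.9
hough y 239.1 x 0.8
hough y 210.6 x 46.1
hough y 184.6 x 2.2
```

Call:
jog_arm --commands '[[[0, 0.001, 0], [0, 0, 0], 0], [[0, 0.001, 0], [0, 0, 0], 0], [[0, 0, 0], [0, 0, 0], 0], [[0, 0, 0], [0, 0, 0], 0], [[0, 0, 0], [0, 0, 0], 0], [[0, 0, 0], [0, 0, 0], 0], [[0, 0, 0], [0, 0, 0], 0], [[0, 0, 0], [0, 0, 0], 0]]'

```text
clock: 25.4
tcp_pos: [0.4701, 0.1567, 0.0277]
eef_rot: [-3.134, 0.001, 0.143]
contact_force: [-1.8, 11.4, 4.4]
grip_width: -0.001
grip_force: 5.7
```

```bash
python3 q.py
```

```text
piston y 217.9 x 0.6 ext x -25.0 27.0 ext y 158.0 290.0 706
t 25.45 unit xyz mm [ 3.00e-01  3.29e+02 -4.83e+01] s -34.4 o 33.9 rot [-1.796e+02  1.000e-01  8.200e+00] F [-2.3 10.3  4.8]
hough y 291.5 x 1.1
hough y 264.4 x -42.7
hough y 235.4 x -0.6
hough y 182.8 x 1.0
```

Call:
jog_arm --commands '[[[0, -0.005, 0], [0, 0, 0], 0], [[0, -0.025, 0], [0, 0, 0], 0], [[0, 0, -0.04], [0, 0, 0], 0], [[0, -0.02, -0.04], [0, 0, 0], 0], [[0, -0.04, -0.03], [0, 0, 0], 0], [[-0.03, -0.03, 0], [0, 0, 0], 0], [[-0.03, -0.03, 0], [0, 0, 0], 0], [[0, 0, 0], [0, 0, 0], 0]]'

```text
clock: 26.25
tcp_pos: [0.387, 0.2959, 0.1372]
eef_rot: [-3.139, 0.003, 0.145]
contact_force: [0.4, -0.2, -0.4]
grip_width: 0.002
grip_force: 0.0
```

```bash
python3 q.py; python3 w.py | grep top | awk '$2>130'; python3 - <<'E'
from h import *
p=optics.get_image("top"); cv2.imwrite("pics/e.png",cv2.resize(p["img"][190:270,190:370],None,fx=4,fy=4,interpolation=cv2.INTER_CUBIC))
E
```

```text
piston y 237.3 x 0.7 ext x -25.0 27.0 ext y 158.0 317.0 918
t 26.3 unit xyz mm [-61.2 477.   61.1] s 86.4 o 0.1 rot [-1.799e+02  1.000e-01  8.300e+00] F [-0.5  0.  -1.1]
hough y 290.6 x 0.1
hough y 264.1 x 46.5
hough y 237.3 x -0.4
hough y 183.6 x 2.1
top 132 18 x [-34.  -3.   5.] z [-41. -36.  36.]
top 140 12 x [-4.  0.  4.] z [-42. -36. -31.]
top 148 15 x [-6.  0.  6.] z [-41. -38. -33.]
top 156 17 x [-7.  0. 11.] z [-40. -25. -12.]
top 164 43 x [-19.   1.  20.] z [-24. -16. -12.]
top 172 58 x [-23.   1.  26.] z [-23. -16. -12.]
top 180 60 x [-25.  -1.  36.] z [-41. -16.  -9.]
top 188 64 x [-25.   0.  27.] z [-41. -16. -10.]
top 196 58 x [-24.   1.  32.] z [-42. -16. -10.]
```

View pics/e.png

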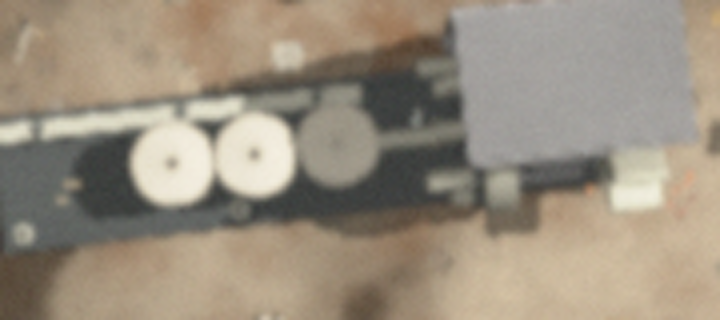

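The three pistons sit at (170,163), (254,153) and (339,144) in the crop. They touch one another in a straight row along the fence, and the long screw at (385–460,135) meets the first one.

```bash
python3 -c "
from cell import robot
print(robot.close_job())"
```

```text
the job is handed in; nothing more can be done
None
```

The job is handed in at about 26 s of the 72 s allowed. The longest stop rests in its lowest click, and the last pictures show the three pistons touching, on the fence and against the screw. The verdict was not reported back, and I did not measure the oil can, chisel or spanner at the end; the arm met no unexpected contact.

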